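# Unclamp a heat sink and hold its underside up to the inspection camera

## Task

Turn the swing clamp's knob on the test nest counter-clockwise until it clicks past its detent and leave it open, then lift the clamped finned heat sink out of the nest and hold it up in the air in front of the tilted inspection camera for a look at its underside: flat underside square to the lens, centred on it and 120 mm from the lens, with the heat sink's long side parallel to the wide side of the camera head. Finish while holding it there, still, in the gripper; do not bump the camera, and leave the other things on the bench where they are.

Things in the scene. Friction and masses are not known exactly. Their poses are not given: they have to be found in the camera images.
- sink_center (a point): Centre (half-way up) of the finned aluminium heat sink, the rectangular one in the nest under the clamp. Base plate 76 (x) x 40 (y) x 5 mm, on it a fin block 52 x 40 x 25, 30 high in all; the 12 mm of bare plate at either end is the flange. Flat sides 40 apart: grip across y, over the middle 52. z points from underside to fin tops (up in the nest). 90 to 170 g
- sink_face (a point): centre of the flat underside of the heat sink (copper patch), 15 below its centre; same axes. 24 above the bench at the start. Sizes in mm
- sink: the same heat sink; origin at the centre of its underside. Sizes in mm
- nest: Fixed test nest, origin on the bench under the heat sink, x towards the clamp. Base plate x = -55 to 117 mm, 90 wide, 12 high; pedestal 70 x 26, top at 24, carries the heat sink (long side along x) between pins of 5 diameter at x = +-32, y = +-24 and x = +-42, y = +-10, tops at 28.5. Once unclamped the sink lifts straight up
- clamp (a joint): Swing clamp angle about a vertical axis 90 mm from the nest origin along the nest's x. 0 = closed: its steel keeper (14 wide, 58 long, 31 to 37 above the bench) reaches 6 mm over the heat sink's flange. Grows counter-clockwise from above, stop at 1.4. A spring detent resists with about 0.13 N m; at 0.7 it clicks over and drives on to the stop and stays there; keeper clear of the sink beyond 0.5
- clamp_grip (a point): centre of the black bar grip of the clamp knob, on its axis, 74 above the bench. Bar 44 long, 14 thick, 26 high (61 to 87 above the bench), on a 10 mm shaft; its x axis runs along the bar and turns with the joint; at joint 0 the bar is in line with the nest's x. Sizes in mm
- camera: fixed stand of the inspection camera, origin on the bench. Base plate 120 x 120 x 12, its centre 15 along x; bracket cheeks at y = +-49 up to 86 high. The camera leans towards -x. Sizes in mm
- lens (a point): centre of the lens front of the inspection camera, a round black and white front 50 in diameter on a grey head, 105 above the bench, straight above the stand's origin. z is the direction of view: up and leaning 30 degrees from vertical towards the stand's -x. y runs along the wide side of the head (88 wide; 54 the other way, along x); the head reaches 72 behind the lens. Sizes in mm
- focus (a point): the point in the air 120 mm from the lens along its direction of view, where the centre of the heat sink's underside belongs; same axes as the lens. Sizes in mm
- blower: to be left alone: black laptop blower fan module, 62 x 66 x 12, lying flat; origin at the centre of its underside. Sizes in mm
- pin_sink: to be left alone: small round pin-fin heat sink, 52 diameter, 20 high; origin at the centre of its underside. Sizes in mm
- screw_box: to be left alone: open clear plastic box with small screws, 75 x 55 x 22; origin at the centre of its underside. Sizes in mm
- memory: to be left alone: green memory board, 68 x 30 x 4, lying flat; origin at the centre of its underside. Sizes in mm
- bottle: to be left alone: small closed white bottle, 30 diameter, 75 high, standing; origin at the centre of its underside. Sizes in mm
- driver: to be left alone: small screwdriver lying on the bench, 150 long. Sizes in mm

How it is judged (in metres and radians):
On the way, in this order (a step that is already met when the one before it is completed fails the run):
1. the clamp knob is turned past its detent while the heat sink still sits in the nest (value of joint clamp above 1 rad and distance of sink_center from where it was at the start of the episode below 0.01 m), for 0.2 s.
2. the heat sink is lifted clear of the nest in the fingers (height (world z) of sink_face above 0.07 m and contact force between sink and the fingers above 1 N and contact force between sink and nest below 0.2 N), for 0.1 s.
At the end, for the whole second after the job is handed in: Clamp beyond 1.0 rad; heat sink at rest in the air, held by the fingers alone, underside above 140 mm; centre of the underside within 20 mm of the focus along each lens axis, square to the lens within 0.17 rad, long side along the head's wide side within 0.2 rad (x of sink_face in the frame of focus between -0.02 and 0.02 m and y of sink_face in the frame of focus between -0.02 and 0.02 m and z of sink_face in the frame of focus between -0.02 and 0.02 m and angle between the z axis of sink_face and the z axis of lens, either way round below 0.17 rad and angle between sink_face's own z axis and vertical below 1 rad and angle between the x axis of sink_face and the y axis of lens, either way round below 0.2 rad and height (world z) of sink_face above 0.14 m and contact force between sink and the fingers above 1 N and contact force between sink and nest below 0.2 N and contact force between sink and camera below 0.2 N and linear speed of sink below 0.03 m/s and angular speed of sink below 0.2 rad/s and value of joint clamp above 1 rad); the arm keeps its last pose, push and grip.
It fails at once if the camera is bumped (contact force between any of the arm, the fingers, sink and camera above 3 N).
It fails at once if another thing on the bench is moved by more than 25 mm (distance of any of blower, pin_sink, screw_box, memory, bottle, driver from where it was at the start of the episode above 0.025 m).
It also fails if it takes over 54 s, if anything falls off the work surface, if the arm or the gripper's body presses on something with over 40 N, if the wrist force passes 120 N, or if a joint passes its speed limit or range.

## Robot

A 6-joint arm with a two-finger parallel gripper is mounted at the origin on the work surface. World frame = base frame: x ahead of the robot, y to its left, z up, the work surface at z = 0. Lengths are in mm, angles in degrees, forces in N, time in s.
With the tool pointing down it reaches from about 300 to 850 mm from the base axis. Payload 4.2 kg.
Tool frame: the origin (TCP) lies midway between the tips of the shut fingers; the grasp point (between the pads) lies 19 mm behind it (env.hold_point_z is the z of the grasp point in the tool frame, in mm); z points along the fingers, y is the direction in which the jaws open and shut (so a half turn about z gives the same grasp; the last joint's range is limited). The gripper opens to 91 mm and grips with 3 to 60 N. Pads are 32 mm wide; open, the fingers measure 118 mm over their backs; the gripper's body (76 mm by 178 mm) begins 60 mm behind the grasp point.
Start: joints at [62.281, 18.312, 89.639, -0, 72.044, -1.146], TCP at [257.231, 514.272, 213.976] pointing down, gripper open.
Joint ranges: [-177.97, 177.97], [-48.28, 115.42], [12.27, 149.76], [-77.06, 257.06], [2.81, 150.46], [-146.56, 146.56]. Speed limits (degrees/s): [147.25, 147.25, 180, 180, 180, 180].

## Interface

Orientations are given as [roll, pitch, yaw] about the fixed x, y, z axes, in that order (R = Rz(yaw) Ry(pitch) Rx(roll)).
In Python, from workcell import env, grab_frame, camera_params, spotter gives the robot as it stands. The module is installed in compiled form; this text tells all that it offers.
- The arm moves only by the shell command python3 -m jog 'ROWS' [FORCE]. ROWS is text: rows parted by semicolons, each of 7 numbers parted by spaces: the turn, a rotation vector about the world's x, y, z in units of 5 degrees (1.0 is 5 degrees), then the shift along the world's x, y, z in units of 25 mm (1.0 is 25 mm), then the opening, from 0 (shut) to 1 (fully open). A call has 1 to 5 rows; each row is the pose to reach, as a shift and turn from the pose commanded when the call began; what a row does not reach only later rows make up. A row lasts 1/8 s, in which the tool goes at most 62.5 mm and 10.7 degrees, less where a joint would pass 70% of its speed; a pose out of reach is approached as far as the arm can. A call with a gripper value outside its range is refused whole. The fingers move at their own pace and stop on an object; FORCE is the grip in N (left out, the last holds). Time passes only in rows, so rows that repeat a pose let the fingers close. It gives the time, the measured TCP pose, the force and the opening at its end, in the units of the state.
- env.state(): the state, without advancing time (a new reading comes with each control period).
- grab_frame(name): name is "side" or "top"; returns the picture (480x640x3 uint8, red, green, blue); there is no depth.
- camera_params(name): a dict with "K" (3x3 intrinsics, pixels), "dist" ([k1, k2, p1, p2, k3] as OpenCV has them; the pictures are not rectified), "rvec" (rotation vector, rad) and "tvec" (3), from world to camera coordinates, as OpenCV has them. Camera axes: x right, y down, z forward; pixel columns grow to the right and rows downward; lengths in mm; the calibration is good to about 2 mm. A picture is of the moment at which its call begins. camera_params takes no time and is no camera call.
- env.job_done(): hands the job in, once; it reports no verdict.
Trained networks look in the newest picture that a camera, given by its name, has taken for a name from the list of things; names that differ only in an ending like _2 or _b are one class to them, and where a whole thing is asked for, a point or a joint stands for the part that bears it (a point fixed in the world has none). Each returns a list of dicts, best first, with "conf" (0 to 1); they miss things now and then, are a little off and sometimes report something else, mostly with a low value. They report only what shows in the picture. A call takes as long as a camera call.
- spotter.look_for(query, camera): "box" ([left, top, width, height] in pixels, round what is visible of it).
- spotter.trace(query, camera): "region" (480x640 bool, what is visible of it) and "box" ([left, top, width, height] in pixels, round what is visible of it).
The state is a dict: "time_s": time; "qpos": joint angles; "qvel": joint speeds; "effort": joint torques, N m; "ee_pos": TCP position; "ee_rot": TCP orientation; "force": force on the tool from outside, world axes, zero at the start; "torque": the same for the moment, N m; "gripper_width": finger opening in mm.
Only numpy, scipy, OpenCV 4.12 (cv2) and the standard library are available. Lean on these libraries where they do the work, as an engineer would, in place of code of your own. Each camera call takes 0.05 s, during which the arm holds its last target. There are 200 camera calls.

## Working session

There is one attempt and no reset: what is moved stays moved. The work goes in short steps, Python scripts to look and compute and a shell command to move; the robot and the scene stay as the last step left them, time stands still between calls to the robot, and variables do not carry over. Pictures are saved under pics/ and viewed, about 8 in all and at most 12, crops included, and the job is handed in when it is done.

```bash
mkdir -p pics; cat > h.py <<'E'
import numpy as np,cv2
from scipy.spatial.transform import Rotation as R
from workcell import env,grab_frame,camera_params,spotter
def proj(c,P):
    p=camera_params(c);P=np.atleast_2d(np.array(P,float))
    return cv2.projectPoints(P,np.array(p['rvec'],float),np.array(p['tvec'],float),np.array(p['K'],float),np.array(p['dist'],float))[0][:,0]
def ray(c,uv):
    p=camera_params(c);K=np.array(p['K'],float)
    n=cv2.undistortPoints(np.array([[uv]],float),K,np.array(p['dist'],float))[0,0]
    Rm=cv2.Rodrigues(np.array(p['rvec'],float))[0]
    return -Rm.T@np.array(p['tvec'],float).ravel(),Rm.T@np.array([n[0],n[1],1])
def onz(c,uv,z):
    o,d=ray(c,uv);return o+d*(z-o[2])/d[2]
def save(c,n):
    im=grab_frame(c);cv2.imwrite('pics/'+n,im[:,:,::-1]);return im
E
python3 - <<'E'
from h import *
for c in('side','top'):
    save(c,c+'0.png');print(c,ray(c,(320,240)))
    for q in ['sink','nest','clamp_grip','camera','lens','blower','pin_sink','screw_box','memory','bottle','driver']:
        for d in spotter.look_for(q,c)[:2]:
            b=d['box'];print(q,round(d['conf'],2),np.round(b),np.round(onz(c,(b[0]+b[2]/2,b[1]+b[3]/2),20)))
print(env.state())
E
```

```text
side (array([ 289.45951498, -868.24367009,  753.88241474]), array([ 0.25981666,  0.78420064, -0.56361064]))
sink 0.79 [274. 219.  27.  21.] [561. 227.  20.]
sink 0.54 [246. 220.  31.  26.] [493. 235.  20.]
nest 0.71 [239. 219.  76.  42.] [524. 188.  20.]
clamp_grip 0.6 [245. 224.  32.  22.] [488. 223.  20.]
camera 0.78 [311. 282.  76.  76.] [ 589. -149.   20.]
camera 0.21 [246. 221.  32.  27.] [492. 228.  20.]
lens 0.57 [324. 281.  52.  46.] [ 611. -102.   20.]
blower 0.65 [298. 447.  53.  30.] [ 435. -442.   20.]
pin_sink 0.71 [216. 203.  16.  12.] [421. 392.  20.]
pin_sink 0.15 [276. 220.  28.  20.] [567. 223.  20.]
screw_box 0.85 [282. 180.  31.  20.] [647. 427.  20.]
memory 0.85 [437. 418.  44.  25.] [ 668. -462.   20.]
bottle 0.57 [344. 250.  12.  31.] [661.  26.  20.]
bottle 0.23 [311. 276.  74.  84.] [ 591. -142.   20.]
driver 0.64 [252. 289.  61.  16.] [479. -32.  20.]
top (array([ 3.09469632e+02, -1.33501393e+00,  1.56677208e+03]), array([ 0.1680051 ,  0.00160578, -0.98584362]))
sink 0.74 [235. 232.  16.  28.] [555. 209.  20.]
nest 0.63 [228. 226.  40.  67.] [519. 196.  20.]
[... 583 characters left out ...]
river 0.67 [318. 272.   8.  28.] [449.  -6.  20.]
{'time_s': 1.2, 'qpos': array([ 6.22816674e+01,  1.83117448e+01,  8.96399376e+01,  3.29468431e-04,
        7.20439599e+01, -1.14825045e+00]), 'qvel': array([ 0.09969898, -0.07555599, -0.04518393,  0.00056107,  0.04865754,
        0.03907752]), 'effort': array([ 6.38042529e-04, -4.12342715e+01, -2.32234615e+01,  7.30004185e-02,
        3.75715387e-02, -2.70729350e-05]), 'ee_pos': array([257.21558684, 514.27131741, 213.97111779]), 'ee_rot': array([ 1.79995637e+02, -2.26041045e-04,  1.53429816e+02]), 'force': array([ 0.56848889, -0.49001575,  0.51383084]), 'torque': array([0.00015271, 0.04318827, 0.02491418]), 'gripper_width': 90.93184808496818}
```

```bash
python3 - <<'E'
import cv2,numpy as np
s=cv2.imread('pics/side0.png');t=cv2.imread('pics/top0.png')
def c(im,x,y,w,h): return cv2.resize(im[y:y+h,x:x+w],(400,300),interpolation=cv2.INTER_CUBIC)
cv2.imwrite('pics/c1.png',np.vstack([np.hstack([c(s,225,195,100,75),c(t,210,215,100,75)]),np.hstack([c(s,295,275,120,90),c(t,325,190,100,75)])]))
E
```

```text
(no output)
```

View pics/c1.png

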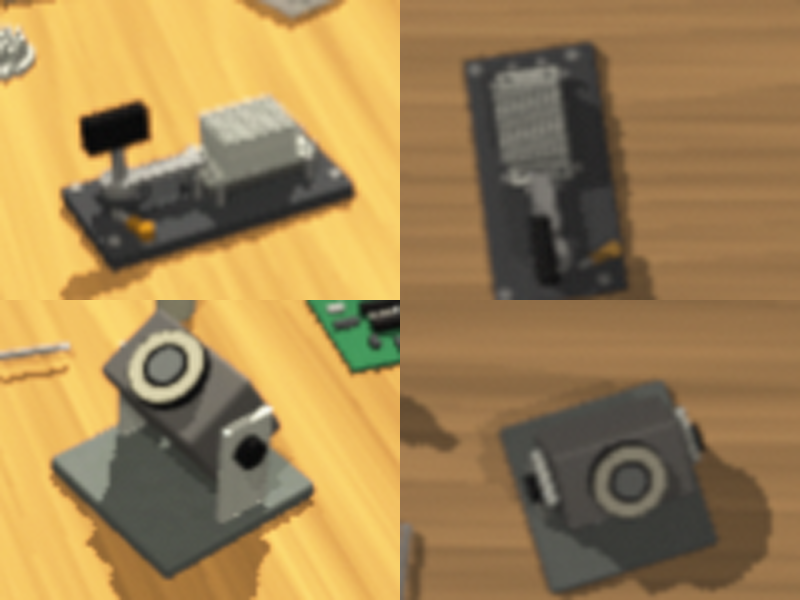

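View pics/top0.png

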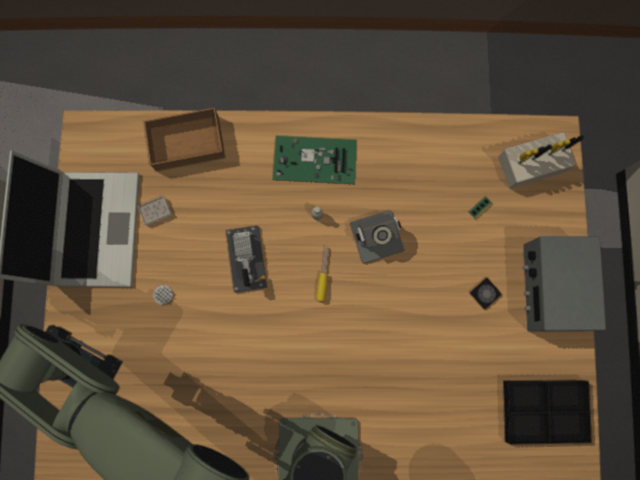

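Nest: the clamp end points towards the robot, and the knob bar is in line with the nest. The camera lens leans towards the robot (about world -x). Next I fit planar poses to the picked corners.

```bash
cat > fit.py <<'E'
from h import *
from scipy.optimize import least_squares
def fit(obs,x0):
    def f(p):
        c,s=np.cos(p[2]),np.sin(p[2]);r=[]
        for cam,uv,P in obs:
            W=[p[0]+c*P[0]-s*P[1],p[1]+s*P[0]+c*P[1],P[2]]
            r+=list(proj(cam,W)[0]-uv)
        return np.array(r)
    s=least_squares(f,x0,loss='soft_l1',x_scale=[10,10,.1]);return s.x,np.round(f(s.x).reshape(-1,2),1)
E
python3 - <<'E'
from fit import *
# nest: x towards robot => y axis = world -y => image right
n=[('top',(226.2,230.5),(-55,-45,12)),('top',(258,225.5),(-55,45,12)),('top',(267,287),(117,45,12)),('top',(234.5,289.5),(117,-45,12)),
('side',(240.7,243),(117,-45,12)),('side',(253,262),(117,45,12)),('side',(313,241.2),(-55,45,12))]
x,r=fit(n,[550,200,np.pi]);print('nest',np.round(x[:2],1),np.degrees(x[2]));print(r.tolist())
c,s=np.cos(x[2]),np.sin(x[2]);print('knob',x[0]+90*c,x[1]+90*s)
for cam in('top','side'):
  for q,P in(('clamp_grip',[x[0]+90*c,x[1]+90*s,74]),('sink',[x[0],x[1],40])):
    d=spotter.trace(q,cam)
    for e in d[:1]:
      m=cv2.moments(e['region'].astype(np.uint8));print(cam,q,e['conf'],e['box'],m['m10']/m['m00'],m['m01']/m['m00'],'pred',proj(cam,P)[0])
b=[('top',(350,223),(75,60,12)),('top',(390.7,210.5),(75,-60,12)),('top',(404,250.5),(-45,-60,12)),('top',(363.7,263),(-45,60,12)),('top',(382.5,235),(0,0,105)),
('side',(310.9,324.5),(-45,60,12)),('side',(345.4,357.8),(-45,-60,12)),('side',(388.6,332),(75,-60,12)),('side',(344.8,294.8),(0,0,105))]
x,r=fit(b,[580,-150,0.3]);print('cam',np.round(x[:2],1),np.degrees(x[2]));print(r.tolist())
E
```

```text
nest [553.4 203.8] 189.99430978260548
[[-0.1, -0.6], [0.7, -0.9], [1.1, -0.3], [0.4, 2.6], [-1.6, -1.7], [-0.8, -2.8], [0.5, -1.1]]
knob 464.78470674966206 188.14130728483198
top clamp_grip 0.49 [240.9, 260.2, 15.9, 28.9] 246.4811320754717 274.04716981132077 pred [247.19044111 277.0862836 ]
top sink 0.97 [232.1, 233.0, 20.9, 29.3] 242.6369710467706 246.07349665924275 pred [243.94470822 245.23679027]
side clamp_grip 0.83 [243.0, 221.1, 32.6, 28.4] 256.87130801687766 233.86708860759492 pred [253.32206108 226.69993888]
side sink 0.63 [270.9, 217.9, 28.0, 20.5] 286.9187358916478 230.00225733634312 pred [286.51948623 228.50895462]
cam [ 572.5 -161.7] 18.569515103029858
[[0.2, -0.7], [0.9, -1.4], [2.1, -0.4], [0.6, 0.7], [1.0, 0.3], [-2.3, -2.3], [-0.6, -1.9], [1.0, -2.6], [-0.7, -0.1]]
```

```bash
python3 - <<'E'
from fit import *
n=[('top',(226.2,230.5),(-55,-45,12)),('top',(258,225.5),(-55,45,12)),('top',(267,287),(117,45,12)),('top',(234.5,290),(117,-45,12)),
('side',(240.7,242.3),(117,-45,12)),('side',(253,262.5),(117,45,0)),('side',(313,241.2),(-55,45,6)),
('top',(245.7,277.5),(90,0,74)),('side',(253.7,227),(90,0,74)),('top',(243,245.5),(0,0,54)),]
x,r=fit(n,[550,200,np.pi]);print('nest',np.round(x[:2],1),np.degrees(x[2]));print(r.tolist())
c,s=np.cos(x[2]),np.sin(x[2]);print('knob',x[0]+90*c,x[1]+90*s)
b=[('top',(350,223),(75,60,12)),('top',(390.7,210.5),(75,-60,12)),('top',(404,250.5),(-45,-60,12)),('top',(363.7,263),(-45,60,12)),('top',(382.5,235),(0,0,105)),
('side',(310.9,324.5),(-45,60,6)),('side',(345.4,357.8),(-45,-60,0)),('side',(388.6,332),(75,-60,6)),('side',(344.8,294.8),(0,0,105))]
x,r=fit(b,[580,-150,0.3]);print('cam',np.round(x[:2],1),np.degrees(x[2]));print(r.tolist())
c,s=np.cos(x[2]),np.sin(x[2]);d=np.array([-.5*c,-.5*s,.866]);print('focus',np.array([x[0],x[1],105])+120*d,'dir',d)
E
```

```text
nest [553.3 205.1] 189.94060331922637
[[-0.5, -0.6], [0.2, -0.8], [0.5, -0.2], [-0.1, 2.2], [-1.8, -1.3], [-0.6, 0.3], [0.4, 0.6], [0.9, -0.4], [-0.6, -0.6], [-0.2, -1.1]]
knob 464.62798700239773 189.56934562393351
cam [ 573.2 -160.2] 18.4572452664636
[[-0.3, -1.0], [0.4, -1.6], [1.5, -0.6], [0.0, 0.4], [0.5, 0.0], [-2.2, -0.8], [-0.8, 1.7], [0.8, -1.0], [-0.6, -0.6]]
focus [ 516.24671664 -179.2337178   208.92      ] dir [-0.47428008 -0.15829846  0.866     ]
```

```bash
python3 -m jog '0 0 -1.9 0.55 -0.87 0 1; 0 0 -3.8 1.1 -1.73 0 0.8; 0 0 -5.7 1.66 -2.6 0 0.5; 0 0 -7.6 2.2 -3.46 0 0.5; 0 0 -9.6 2.77 -4.33 0 0.5' && python3 -m jog '0 0 -1.9 0.55 -0.87 0 0.5; 0 0 -3.8 1.1 -1.73 0 0.5; 0 0 -5.7 1.66 -2.6 0 0.5; 0 0 -7.6 2.2 -3.46 0 0.5; 0 0 -9.6 2.77 -4.33 0 0.5' && python3 -m jog '0 0 -1.9 0.55 -0.87 -0.5 0.5; 0 0 -3.8 1.1 -1.73 -1 0.5; 0 0 -5.7 1.66 -2.6 -1.5 0.5; 0 0 -7.6 2.2 -3.46 -2 0.5; 0 0 -9.5 2.77 -4.33 -2.5 0.5'
```

```text
time_s: 2.02
ee_pos: [326.9, 405.4, 214.1]
ee_rot: [180.0, -0.0, 105.1]
force: [-0.0, 0.2, 0.6]
gripper_width: 54.2
time_s: 2.65
ee_pos: [396.1, 297.1, 214.1]
ee_rot: [180.0, -0.0, 57.1]
force: [0.6, 0.5, 0.4]
gripper_width: 45.5
time_s: 3.28
ee_pos: [465.5, 188.8, 151.2]
ee_rot: [-180.0, -0.0, 9.6]
force: [-1.4, -0.0, -0.2]
gripper_width: 45.7
```

```bash
python3 - <<'E'
from h import *
s=save('side','s1.png')[:,:,::-1];t=save('top','t1.png')[:,:,::-1]
def c(im,x,y,w,h): return cv2.resize(im[y:y+h,x:x+w],(400,400),interpolation=cv2.INTER_CUBIC)
cv2.imwrite('pics/c2.png',np.hstack([c(s,210,170,100,100),c(t,210,205,100,100)]))
print(proj('side',[465,189,151]),env.state()['ee_pos'])
E
```

```text
[[250.77188946 199.63496273]] [465.18429016 187.72208483 150.30573222]
```

View pics/c2.png

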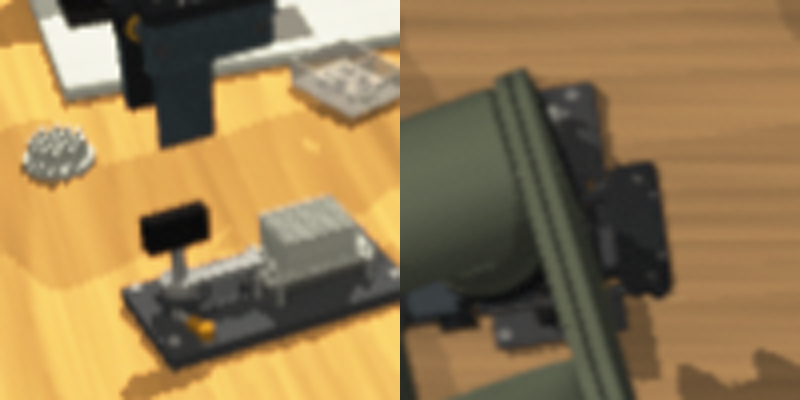

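The picture agrees with the fit: the finger midpoint is at about (251,200), as predicted, and the bar is at (253.5,227). I go down and close on the bar.

```bash
python3 -m jog '0 0 0 0 0.04 -1 0.5; 0 0 0 0 0.04 -2 0.5; 0 0 0 0 0.04 -3 0.5; 0 0 0 0 0.04 -3.75 0.5; 0 0 0 0 0.04 -3.75 0.5' && python3 -m jog '0 0 0 0 0 0 0.1; 0 0 0 0 0 0 0.1; 0 0 0 0 0 0 0.1; 0 0 0 0 0 0 0.1; 0 0 0 0 0 0 0.1' 20
```

```text
time_s: 4.0
ee_pos: [463.9, 190.8, 57.0]
ee_rot: [180.0, 0.2, 10.0]
force: [-0.6, -0.1, 0.9]
gripper_width: 45.4
time_s: 4.62
ee_pos: [465.2, 191.4, 58.3]
ee_rot: [-179.9, -0.1, 9.9]
force: [-3.0, 5.0, 4.4]
gripper_width: 14.2
```

```bash
python3 -m jog '0 0 1.5 0 0.04 0 0.1; 0 0 3 0 0.04 0 0.1; 0 0 4.5 0 0.04 0 0.1; 0 0 6 0 0.04 0 0.1; 0 0 7.5 0 0.04 0 0.1' && python3 -m jog '0 0 1.5 0 0 0 0.1; 0 0 3 0 0 0 0.1; 0 0 4.5 0 0 0 0.1; 0 0 6 0 0 0 0.1; 0 0 7.5 0 0 0 0.1' && python3 -m jog '0 0 0 0 0 0 0.5; 0 0 0 0 0 0 0.5; 0 0 0 0 0 0 0.5; 0 0 0 0 0 0.8 0.5; 0 0 0 0 0 1.6 0.5' && python3 -m jog '0 0 0 0 0 1 0.5; 0 0 0 0 0 2 0.7; 0 0 0 -1 1 2 0.7;0 0 0 -2 2 2 0.8; 0 0 0 -3 4 2 0.8'; python3 - <<'E'
from h import *
s=save('side','s2.png')[:,:,::-1];t=save('top','t2.png')[:,:,::-1]
def c(im,x,y,w,h): return cv2.resize(im[y:y+h,x:x+w],(400,400),interpolation=cv2.INTER_CUBIC)
cv2.imwrite('pics/c3.png',np.hstack([c(s,210,170,100,100),c(t,210,205,100,100)]))
E
```

```text
time_s: 5.25
ee_pos: [464.5, 192.8, 58.3]
ee_rot: [-179.9, -0.1, 47.6]
force: [-4.0, 7.4, 5.2]
gripper_width: 13.6
time_s: 5.88
ee_pos: [463.2, 193.3, 58.3]
ee_rot: [-179.8, -0.2, 85.1]
force: [-8.4, 9.0, 7.7]
gripper_width: 14.1
time_s: 6.5
ee_pos: [465.0, 191.1, 97.9]
ee_rot: [-180.0, 0.0, 84.9]
force: [-0.0, -0.1, -0.4]
gripper_width: 45.3
time_s: 7.12
ee_pos: [389.6, 291.2, 147.8]
ee_rot: [180.0, 0.0, 84.8]
force: [0.7, -0.2, 0.3]
gripper_width: 73.0
```

View pics/c3.png

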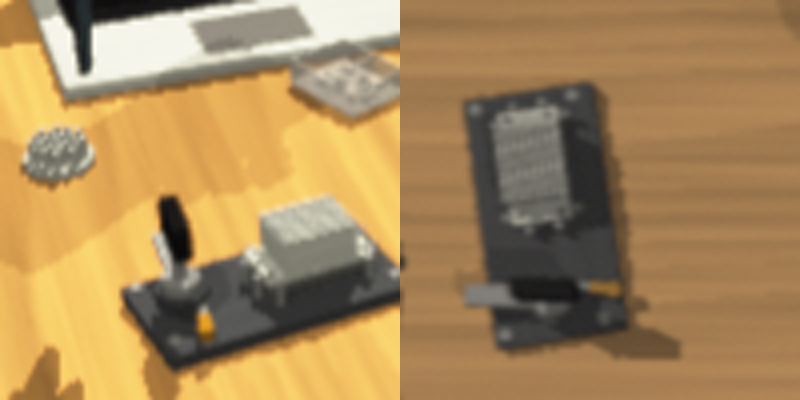

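The clamp is open: the keeper has swung to the left and the bar lies across. The sink is uncovered and unmoved. Next I go over it.

```bash
python3 -m jog '0 0 -1.9 1.2 -0.4 0 0.9; 0 0 -3.8 2.4 -0.8 0 0.9; 0 0 -5.7 3.6 -1.2 0 0.9; 0 0 -7.6 4.4 -1.8 0 0.9; 0 0 -9.5 5.2 -2.4 0 0.9' && python3 -m jog '0 0 -1.9 0.5 -0.4 0 0.9; 0 0 -3.8 1.3 -1 0 0.9; 0 0 -5.5 1.3 -1 -0.6 0.9; 0 0 -5.5 1.3 -1 -1.2 0.9; 0 0 -5.5 1.3 -1 -1.2 0.9'; python3 - <<'E'
from h import *
s=save('side','s3.png')[:,:,::-1];t=save('top','t3.png')[:,:,::-1]
e=env.state();p=e['ee_pos'];print(p,e['ee_rot'],proj('side',[p,[p[0],p[1],54]]))
def c(im,x,y,w,h): return cv2.resize(im[y:y+h,x:x+w],(400,400),interpolation=cv2.INTER_CUBIC)
cv2.imwrite('pics/c4.png',np.hstack([c(s,240,180,80,80),c(t,210,205,100,100)]))
E
```

```text
time_s: 7.85
ee_pos: [521.2, 229.8, 147.3]
ee_rot: [180.0, 0.0, 37.1]
force: [0.1, 0.2, 0.2]
gripper_width: 82.1
time_s: 8.48
ee_pos: [551.4, 205.7, 116.1]
ee_rot: [179.9, 0.2, 10.0]
force: [-0.1, 0.8, 0.0]
gripper_width: 82.2
[552.4698989  206.46408529 117.70001218] [1.79984553e+02 8.74425373e-03 1.00130437e+01] [[284.50872715 202.0942062 ]
 [285.64661161 223.49044388]]
```

View pics/c4.png

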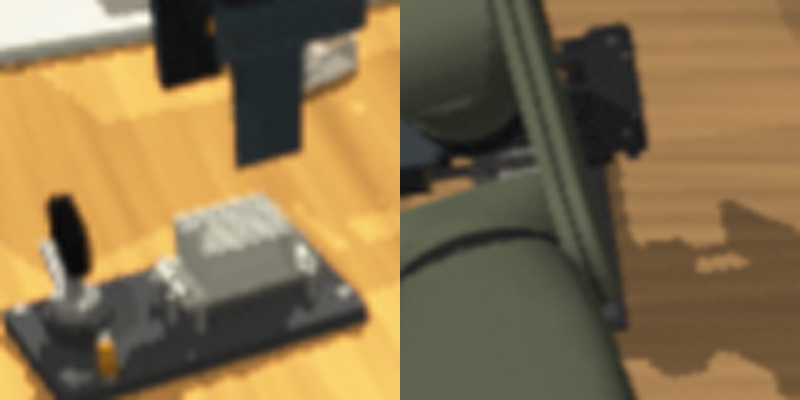

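Finger midpoint and sink centre agree in the side view to about 1 px (about 2 mm). I go down and grip.

```bash
python3 -m jog '0 0 0 0 0 -1 0.9; 0 0 0 0 0 -2 0.9; 0 0 0 0 0 -3 0.9; 0 0 0 0 0 -3.65 0.9; 0 0 0 0 0 -3.65 0.9' && python3 -m jog '0 0 0 0 0 0 0.6; 0 0 0 0 0 0 0.4; 0 0 0 0 0 0 0.4; 0 0 0 0 0 0 0.4; 0 0 0 0 0 0 0.4' 25
```

```text
time_s: 9.2
ee_pos: [552.0, 206.5, 25.8]
ee_rot: [180.0, 0.1, 10.0]
force: [0.1, 0.1, -0.9]
gripper_width: 82.0
time_s: 9.82
ee_pos: [552.6, 206.5, 26.7]
ee_rot: [180.0, -0.0, 9.9]
force: [-0.4, 0.2, 1.6]
gripper_width: 39.7
```

```bash
python3 -m jog '0 0 0 0 0 0 0.3; 0 0 0 0 0 0.5 0.3; 0 0 0 0 0 1.2 0.3; 0 0 0 0 0 2 0.3; 0 0 0 0 0 3 0.3' 35 && python3 -m jog '0 0 0 0 0 1.5 0.3; 0 0 0 0 0 3 0.3; 0 0 0 0 0 4.5 0.3; 0 0 0 0 0 6 0.3; 0 0 0 0 0 7.5 0.3'
python3 - <<'E'
from h import *
e=env.state();p=e['ee_pos'];print(p,e['ee_rot'],e['qpos'],e['force'])
c,s=np.cos(np.radians(18.46)),np.sin(np.radians(18.46))
z=np.array([-.5*c,-.5*s,.866025]);y=np.array([-s,c,0]);
# tool x along +lens y, tool z=-lens z
T=np.c_[y,np.cross(-z,y),-z];Rt=R.from_matrix(T)
F=np.array([573.2,-160.2,105])+120*z
tcp=F+2.5*z
R0=R.from_euler('xyz',e['ee_rot'],degrees=True)
print('tcp',tcp,'rot',Rt.as_euler('xyz',degrees=True),'d/25',(tcp-p)/25)
# first yaw, then tilt about y (lens)
print('yaw units',(108.46-e['ee_rot'][2])/5); q=Rt*R.from_euler('xyz',[180,0,108.46],degrees=True).inv();print('tilt rv units',np.degrees(q.as_rotvec())/5)
E
```

```text
time_s: 10.45
ee_pos: [552.2, 206.4, 102.3]
ee_rot: [180.0, 0.0, 9.9]
force: [0.5, 0.5, -1.5]
gripper_width: 40.0
time_s: 11.08
ee_pos: [552.1, 206.4, 290.9]
ee_rot: [-180.0, -0.0, 9.9]
force: [-0.1, 0.1, -0.8]
gripper_width: 39.9
[552.10610495 206.39705635 290.89708403] [-1.79996354e+02 -3.08481657e-02  9.92203902e+00] [ 1.93804401e+01  1.75753696e+01  7.97154715e+01 -1.48451989e-03
  8.26781309e+01  9.94585889e+01] [-0.06638716  0.08217793 -0.84622689]
tcp [ 515.10162215 -179.59435462  211.0880625 ] rot [1.49999988e+02 1.27222187e-14 1.08460000e+02] d/25 [ -1.48017931 -15.43965644  -3.19236086]
yaw units 19.70759219596995
tilt rv units [ 1.89985588e+00 -5.69127186e+00 -1.28687172e-15]
```

```bash
python3 -m jog '0 0 1.9 -0.1 -1.2 0 0.3; 0 0 3.9 -0.25 -2.7 0 0.3; 0 0 5.9 -0.4 -4.3 0 0.3; 0 0 7.9 -0.55 -6 0 0.3; 0 0 9.85 -0.74 -7.7 0 0.3' && python3 -m jog '0 0 2 -0.15 -1.6 0 0.3; 0 0 4 -0.3 -3.2 0 0.3; 0 0 6 -0.45 -4.8 0 0.3; 0 0 8 -0.6 -6.4 0 0.3; 0 0 9.85 -0.74 -7.74 0 0.3' && python3 -m jog '0.4 -1.2 0 0 0 0 0.3; 0.8 -2.4 0 0 0 0 0.3; 1.2 -3.6 0 0 0 0 0.3; 1.6 -4.8 0 0 0 0 0.3; 1.9 -5.7 0 0 0 0 0.3' && python3 -m jog '0 0 0 0 0 -0.5 0.3; 0 0 0 0 0 -1.2 0.3; 0 0 0 0 0 -2 0.3; 0 0 0 0 0 -2.7 0.3; 0 0 0 0 0 -3.2 0.3' && python3 -m jog '0 0 0 0 0 0 0.3; 0 0 0 0 0 0 0.3; 0 0 0 0 0 0 0.3'
python3 - <<'E'
from h import *
s=save('side','s5.png')[:,:,::-1];t=save('top','t5.png')[:,:,::-1]
e=env.state();p=e['ee_pos'];print(p,e['ee_rot'],e['qpos'],e['gripper_width'])
c=lambda im,x,y,w,h: cv2.resize(im[y:y+h,x:x+w],(400,400),interpolation=cv2.INTER_CUBIC)
z=np.array([-.4743,-.1583,.8660]);L=np.array([573.2,-160.2,105]);y=np.array([-.3166,.9485,0])
print(proj('side',[L,L+120*z,L+120*z+38*y,L+120*z-38*y]))
for q in('sink','lens'):
  for d in spotter.trace(q,'side')[:2]:
    print(q,d['conf'],d['box'])
cv2.imwrite('pics/c5.png',np.hstack([c(s,280,210,130,130),c(t,320,180,120,120)]))
E
```

```text
time_s: 11.7
ee_pos: [533.5, 12.7, 289.6]
ee_rot: [180.0, -0.0, 59.5]
force: [0.3, -0.1, -0.9]
gripper_width: 39.6
time_s: 12.32
ee_pos: [514.9, -180.9, 289.6]
ee_rot: [180.0, 0.0, 108.7]
force: [-0.0, -0.5, -1.1]
gripper_width: 39.7
time_s: 12.95
ee_pos: [514.6, -179.3, 289.6]
ee_rot: [149.8, 0.0, 108.4]
force: [-0.2, -0.4, -1.2]
gripper_width: 39.8
time_s: 13.58
ee_pos: [515.6, -179.0, 207.8]
ee_rot: [150.0, -0.1, 108.5]
force: [0.6, 0.3, -0.5]
gripper_width: 39.7
time_s: 13.95
ee_pos: [515.9, -179.7, 209.8]
ee_rot: [149.9, 0.1, 108.4]
force: [0.1, -0.1, -0.8]
gripper_width: 39.6
[ 515.70837082 -179.62817122  209.58924054] [1.49915881e+02 4.65174698e-02 1.08427860e+02] [-34.70790521   7.24285121 112.26859239  33.52901598  46.49363935
 -73.6192729 ] 40.20152591607449
[[344.18398488 294.1497858 ]
 [319.42298358 263.08865107]
 [306.9985504  253.2563551 ]
 [332.55573293 273.47710182]]
sink 0.61 [303.9, 242.2, 33.3, 36.9]
lens 0.92 [322.3, 282.3, 54.2, 48.3]
```

View pics/c5.png

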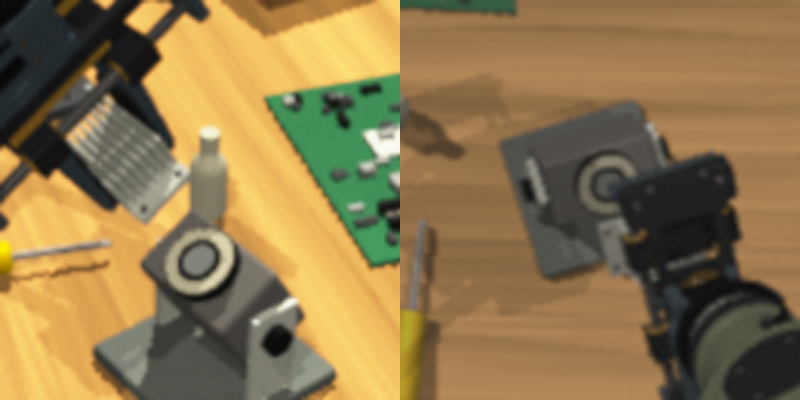

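In the side view the held sink's near flange end is centred at about (334.6,273.9), against (332.6,273.5) predicted for the focus pose. The lens is at (345,295), predicted (344,294). Both are well inside the tolerance, so I hand in.

```bash
python3 -m jog '0 0 0 0 0 0 0.3; 0 0 0 0 0 0 0.3; 0 0 0 0 0 0 0.3; 0 0 0 0 0 0 0.3; 0 0 0 0 0 0 0.3' && python3 -c "
from workcell import env
print(env.job_done())"
```

```text
time_s: 14.78
ee_pos: [515.5, -179.5, 209.0]
ee_rot: [150.0, -0.0, 108.4]
force: [0.4, 0.0, -0.9]
gripper_width: 40.0
the job is handed in; nothing more can be done
None
```

I turned the clamp knob about 75° counter-clockwise and it went over its detent. I then lifted the heat sink straight out of the nest and handed the job in with it held still in front of the inspection camera. `env.job_done()` gave no verdict.

- **Clamp:** the picture after I released the knob shows the keeper swung aside and the sink still in place. I judged this by eye and did not measure the angle.
- **Hold:** the last reading was tool tip (515.5, -179.5, 209.0) mm against a target of (515.1, -179.6, 211.1). Roll was 150.0° and yaw 108.4°, against 150.0° and 108.46°. The gripper was at 40.0 mm, which matches the sink's width.
- **Position check:** in the side view the near end of the sink lay about 2 px (roughly 5 mm) from where it should be, and the lens within about 1.5 px of where I had placed it.
- **Uncertainty:** the nest and camera poses come from corners I picked by hand in the pictures, good to a few millimetres. The top and side views disagreed on where the sink sat along its length by up to about 4 mm. In the last top view the gripper hid most of the sink, so the final position rests mainly on the side view.
- **Other things on the bench:** I saw no unexpected contact forces on the way. I did not re-measure the positions of the other things at the end.

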